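# Empty the tilting pot of heel blocks into its drawer

### The job

Tip the tilting steel pot forward by its crank handle so that all five rubber heel blocks drop into the open drawer below it, and stand the pot fully upright again with the drawer still out. Then push the drawer fully shut with the blocks in it. Leave the other things on the bench where they are.

Things in the scene. Friction and masses are not known exactly. Their poses are not given: they have to be found in the camera images.
- drawer_box: low wooden box, 170 x 170 mm and 80 mm high, fixed to the bench, holding one drawer and carrying the tilting steel pot on its top near the front. Origin: centre of its underside. Its -x side is the front (about facing the robot), +y is the side with the pot's handle, z up.
- pot (a joint): tilt of the pot about its pivot, rad: 0 = upright on its stop; grows as the mouth goes over to the front (-x of the box), to the stop at 2.25. The pivot is stiff (about 0.2 N m of friction; up to 5 N at the handle) and stays where it is left. To empty it surely, tip it to the stop and wait a moment.
- pot_hinge (a point): point on the pot's pivot line, midway between its two cheeks (tops of the cheeks at z = 128 mm): at (-60, 0, 118) mm in the box's frame. The line runs along the box's y. Does not turn with the pot; axes as the box's. The handle's arm is a 10 mm bar, 72 mm off the middle plane.
- pot_handle (a point): mid-point of the pot's crank handle: free round steel bar, 12 mm thick, parallel to the pivot line, reaching from 72 to 138 mm off the box's middle plane on its +y side (this point: 108 mm), 80 mm from the pivot line. Pot upright: 68 mm behind (+x) and 42 mm above the pivot; fully tipped: 76 mm in front, 26 mm above. Push it from either side or catch it between the fingers. Axes turn with the pot.
- pot_mouth (a point): centre of the pot's mouth: round steel pot, 84 mm across at the foot, 104 mm at the rim, 80 mm high, 3 mm wall, floor 4 mm; when upright its foot is 83 mm and its rim 163 mm above the bench. z axis points out of the mouth.
- drawer (a joint): how far the drawer is out, m: 0 = shut, its front against the box; grows towards the front (-x of the box), to 0.10. Slides with about 2 N of friction, stays where left. Starts nearly fully out, below the pot's mouth.
- drawer_pull (a point): middle of the front face of the drawer's round steel knob (28 mm across, standing 20 mm off the drawer front), 40 mm above the bench. The front is 168 mm wide, 12 mm thick, its top 76 mm above the bench. Axes as the box's.
- drawer_in (a point): centre of the drawer's inner floor, 14 mm above the bench; the inside is 138 mm (x) by 136 mm (y), walls 6 mm thick, to 46 mm above the floor. Axes as the box's.
- last_stand: wooden shoe last, sole up, on an iron post with a round 100 mm foot, 113 mm high, about 180 mm long along its own x; fixed. It stands to one side of the drawer box, left or right. Origin: centre of the foot's underside.
- heel0: black rubber heel block, D-shaped, 23 x 22 mm and 14 mm thick, 15 g, one of five alike, in the pot at the start. Origin: centre of its underside.
- heel1: black rubber heel block, D-shaped, 23 x 22 mm and 14 mm thick, 15 g, one of five alike, in the pot at the start. Origin: centre of its underside.
- heel2: black rubber heel block, D-shaped, 23 x 22 mm and 14 mm thick, 15 g, one of five alike, in the pot at the start. Origin: centre of its underside.
- heel3: black rubber heel block, D-shaped, 23 x 22 mm and 14 mm thick, 15 g, one of five alike, in the pot at the start. Origin: centre of its underside.
- heel4: black rubber heel block, D-shaped, 23 x 22 mm and 14 mm thick, 15 g, one of five alike, in the pot at the start. Origin: centre of its underside.
- spool: bystander: thread spool, 32 mm across, 37 mm high, standing on the drawer box behind the pot. Origin: centre of its foot.
- glue_jar: bystander: amber jar, 60 mm across, 85 mm high. Origin: centre of its foot.
- hammer: bystander: hammer lying along its own x. Origin: under its middle.
- awl: bystander: awl-like driver, 160 mm, lying along its own x. Origin: under its middle.
- brush: bystander: brush lying along its own x. Origin: under its middle.
- sole: bystander: flat rubber shoe sole, about 210 x 74 x 8 mm, lying along its own x. Origin: centre of its underside.
- tin_cup: bystander: empty aluminium cup, 66 mm across, 70 mm high. Origin: centre of its foot.

How it is judged:
By the outcome, as a careful person would: the job done as asked, in the order asked, and still so for the second after the job is handed in, with the robot touching nothing.
It also fails if it takes over 72 s, if anything falls off the work surface, if the arm or the gripper's body presses on something with over 40 N, if the wrist force passes 120 N, or if a joint passes its speed limit or range.

### The arm

A 6-joint arm with a two-finger parallel gripper is mounted at the origin on the work surface. World frame = base frame: x ahead of the robot, y to its left, z up, the work surface at z = 0. Lengths are in m, angles in rad, forces in N, time in s.
With the tool pointing down it reaches from about 0.325 to 0.85 m from the base axis. Payload 15.5 kg.
Tool frame: the origin (TCP) lies on the centre line of the jaws, within the pads' length; the fingertips stand r.tip_reach ahead of it and the grasp point (between the pads) lies 3 mm ahead of it (r.tip_reach is the distance from the TCP to the fingertips, in m); y points along the fingers, x is the direction in which the jaws open and shut, and the axes are right-handed (so a half turn about y gives the same grasp; the last joint's range is limited). The gripper opens to 91 mm and grips with 3 to 60 N. Pads are 32 mm wide; open, the fingers measure 118 mm over their backs; the gripper's body (76 mm by 178 mm) begins 60 mm behind the grasp point.
Start: joints at [-1.371, 0.494, 1.345, -0, 1.302, -0.096], TCP at [0.182, -0.598, 0.236] pointing down, gripper open.
Joint ranges: [-2.91, 2.91], [-0.82, 2.16], [0.22, 2.67], [-1.22, 4.37], [0.12, 2.79], [-3.08, 3.08]. Speed limits (rad/s): [1.89, 1.89, 2.57, 3.01, 3.01, 3.01].

### API

Orientations are given as a rotation vector (axis times angle).
In Python, from bench import r, fingers, kinematics, snapshot, get_calibration gives the robot as it stands. The module is installed in compiled form; this text tells all that it offers. Calls block until the motion is done:
- r.move_ptp(position, orientation): joint-space move of the TCP to a pose.
- r.movel(position, ori=None, v=0.15, max_force=None): straight line of the TCP; ori=None keeps the orientation; v is the mean speed in m/s. With max_force (N) it stops when the force on the tool has changed by that much, and returns True; else False.
- r.move_j(angles): joint-space move.
- fingers.gripper_to(opening, squeeze=None): finger opening in m; squeeze is the grip in N (None keeps the last); returns when the fingers have stopped.
- r.wait(seconds).
- kinematics.ik(position, orientation): joint angles nearest the present ones, or None.
- r.read_state(): the state.
- snapshot(name): name is "side" or "top"; returns the picture (400x640x3 uint8, blue, green, red); there is no depth.
- get_calibration(name): a dict with "K" (3x3 intrinsics, pixels), "view" (4x4, takes a point from world to camera coordinates). Camera axes: x right, y down, z forward; pixel columns grow to the right and rows downward; lengths in m; the calibration is good to about 2 mm. A picture is of the moment at which its call begins. get_calibration takes no time and is no camera call.
A pose or a line that the arm cannot do raises r.MotionError and nothing moves.
- r.hand_in(): hands the job in, once; it reports no verdict.
The state is a dict: "clock": time; "q": joint angles; "qd": joint speeds; "effort": joint torques, N m; "eef_pos": TCP position; "tcp_rot": TCP orientation; "ft_force": force on the tool from outside, world axes, zero at the start; "torque": the same for the moment, N m; "width": finger opening in m.
Only numpy, scipy, OpenCV 4.12 (cv2) and the standard library are available. Lean on these libraries where they do the work, as an engineer would, in place of code of your own. Each camera call takes 0.05 s, during which the arm holds its last target. There are 200 camera calls.

## Working session

There is one attempt and no reset: what is moved stays moved. The work goes in short steps, each a Python script; the robot and the scene stay as the last script left them, time stands still between calls to the robot, and variables do not carry over. Pictures are saved under pics/ and viewed, on a budget of 10 in all, crops included, one or two more only if the job needs it, and the job is handed in when it is done.

```bash
mkdir -p pics
python3 - <<'E'
from bench import r, fingers, kinematics, snapshot, get_calibration
import cv2
for n in("top","side"):
    cv2.imwrite(f"pics/{n}0.png",snapshot(n)); c=get_calibration(n); print(n,c["K"],c["view"])
s=r.read_state();print(s["clock"],s["eef_pos"],s["tcp_rot"],r.tip_reach,s["width"])
E
```

```text
top [[389.5719524    0.         315.62225004]
 [  0.         389.5719524  197.84782999]
 [  0.           0.           1.        ]] [[ 1.21669709e-03 -9.99988921e-01 -4.54723864e-03 -2.86730424e-02]
 [-9.98656608e-01 -9.79492257e-04 -5.18075261e-02  5.32854313e-01]
 [ 5.18024981e-02  4.60416398e-03 -9.98646736e-01  1.29432540e+00]
 [ 0.00000000e+00  0.00000000e+00  0.00000000e+00  1.00000000e+00]]
side [[380.53937509   0.         321.25635071]
 [  0.         380.53937509 191.2530252 ]
 [  0.           0.           1.        ]] [[-0.72653999 -0.68681118 -0.02073751  0.37250448]
 [-0.34257567  0.38822373 -0.85552572  0.31159519]
 [ 0.59563542 -0.61446948 -0.51734486  0.81278308]
 [ 0.          0.          0.          1.        ]]
0.1 [ 0.18213042 -0.59755098  0.23541015] [-1.33403575  0.98912364 -0.98783354] 0.022 0.09133677553081834
```

View pics/top0.png

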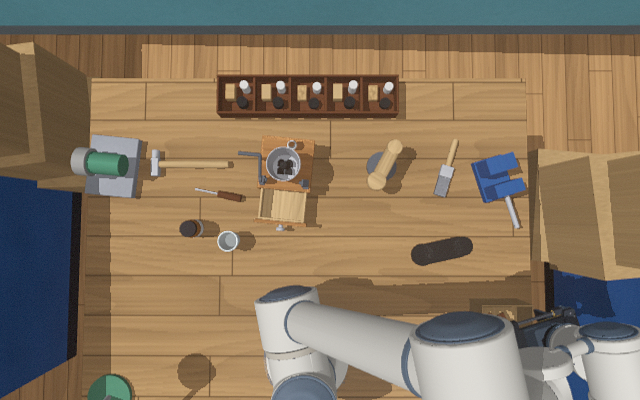

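View pics/side0.png

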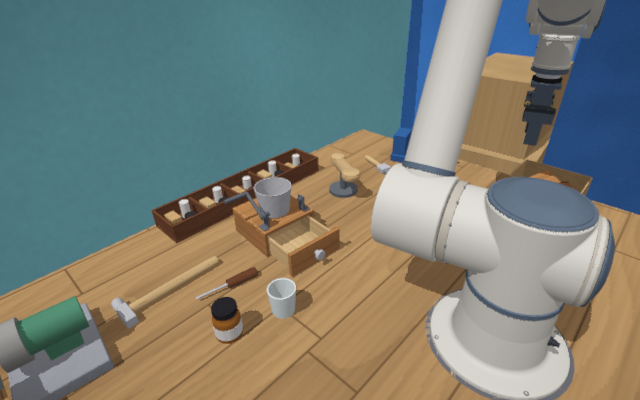

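The top view shows the box at about (285,165), with the handle at (238–260,153), the drawer pointing down toward the robot and its knob at (280,228). The hammer, awl and cup are to the left. Next I'll zoom in on both views.

Run:
```python
import cv2,numpy as np
a=cv2.imread("pics/top0.png")[125:245,220:330]; b=cv2.imread("pics/side0.png")[170:280,215:345]
a=cv2.resize(a,None,fx=5,fy=5,interpolation=2)
cv2.imwrite("pics/topc.png",a); cv2.imwrite("pics/sidec.png",cv2.resize(b,None,fx=5,fy=5,interpolation=2))
```

```text
(no output)
```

View pics/topc.png

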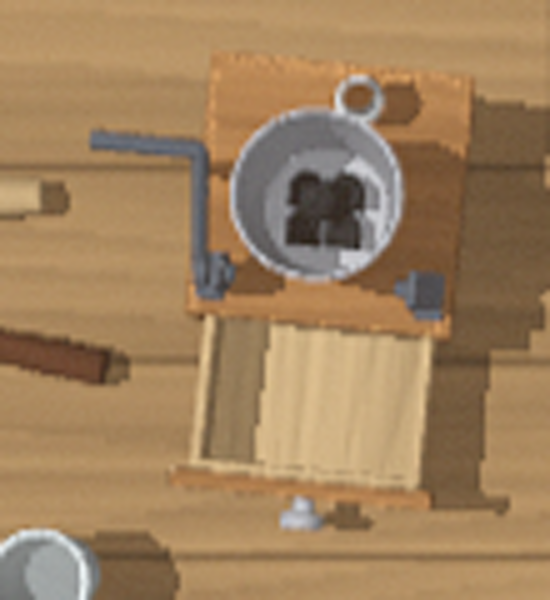

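View pics/sidec.png

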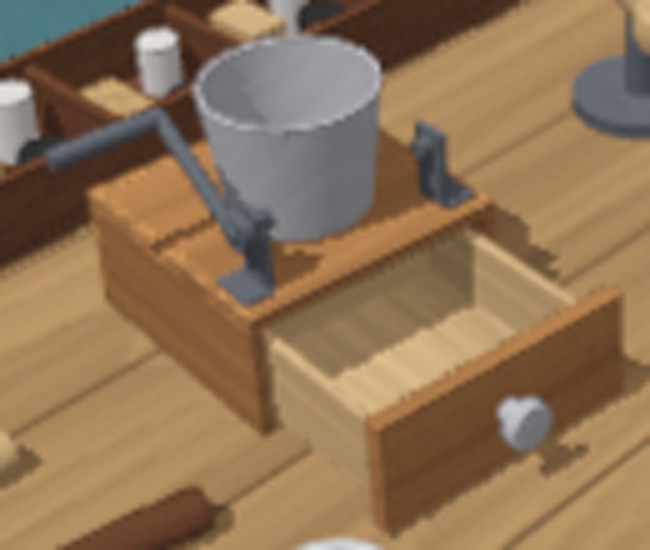

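The crops show the box corners, the crank handle (end at top-crop (92,140), corner at (205,150)), the open drawer and the knob. I'll fit the box pose from these points.

```bash
cat > h.py <<'E'
from bench import r, fingers, kinematics, snapshot, get_calibration
import numpy as np, cv2
from scipy.spatial.transform import Rotation as R
def proj(n,p):
    c=get_calibration(n); q=c["view"]@np.append(p,1); u=c["K"]@q[:3]; return u[:2]/u[2]
def B(x,y,z,pose):
    c,s=np.cos(pose[2]),np.sin(pose[2]); return np.array([pose[0]+c*x-s*y,pose[1]+s*x+c*y,z])
E
cat > fit.py <<'E'
from h import *
from scipy.optimize import least_squares
T=[((212,52),(.085,.085,.08)),((472,76),(.085,-.085,.08)),((447,335),(-.085,-.085,.08)),((188,312),(-.085,.085,.08)),((92,140),(.008,.138,.16)),((203,150),(.008,.072,.16)),((171,478),(-.097,.084,.076,1)),((430,500),(-.097,-.084,.076,1)),((300,526),(-.117,0,.04,1))]
S=[((258,322),(-.085,.085,.08)),((92,192),(.085,.085,.08)),((490,203),(-.085,-.085,.08)),((50,158),(.008,.138,.16)),((158,112),(.008,.072,.16)),((265,430),(-.085,.085,0)),((370,420),(-.097,.084,.076,1)),((620,290),(-.097,-.084,.076,1)),((530,425),(-.117,0,.04,1))]
def f(p):
    e=[]
    for n,L,o in(("top",T,(220,125)),("side",S,(215,170))):
        for c,b in L:
            x=b[0]-(p[3] if len(b)>3 else 0)
            e.append(proj(n,B(x,b[1],b[2],p))-((np.array(c)+.5)/5-.5+o))
    return np.ravel(e)
s=least_squares(f,[.65,.1,0,.09],loss="soft_l1");print(s.x);print(f(s.x).reshape(-1,2).round(1).tolist())
E
python3 fit.py
```

```text
[ 0.64048279  0.06821078 -0.09815551  0.09423739]
[[-0.0, -0.5], [0.5, -0.2], [0.3, 0.6], [-0.9, -0.1], [-0.1, -0.3], [-0.5, -0.1], [-0.6, -0.1], [0.0, 0.7], [0.3, -1.1], [-1.5, -0.3], [-0.5, -0.4], [1.3, -0.8], [0.5, 0.5], [0.6, 0.8], [-0.0, 1.2], [0.6, 0.6], [0.1, -0.9], [-0.1, -0.4]]
```

```bash
cat >> h.py <<'E'
pose=np.array([0.6405,0.0682,-0.0982]); Rz=R.from_euler("z",pose[2]).as_matrix()
F0,F1=np.arctan2(42,68),np.arctan2(26,-76)
def hand(phi,a,sgn,rad=.080,back=0,y=.109,side=0):
    """phi: handle angle about pivot, a: outward tool direction angle (box xz-plane)"""
    out=np.array([np.cos(a),0,np.sin(a)]); xt=sgn*np.array([-np.sin(a),0,np.cos(a)]); yt=-out
    M=Rz@np.column_stack([xt,yt,np.cross(xt,yt)])
    g=np.array([-.06+rad*np.cos(phi)-side*np.sin(phi),y,.118+rad*np.sin(phi)+side*np.cos(phi)])+out*(.003+back)
    return B(*g,pose),R.from_matrix(M).as_rotvec()
def tilt(phi,a0=60,a1=120): return np.radians(a0+(a1-a0)*(phi-F0)/(F1-F0))
def down(p,sgn):
    xt=sgn*np.array([0,1.,0]); yt=np.array([0,0,-1.])
    return B(*p,pose),R.from_matrix(Rz@np.column_stack([xt,yt,np.cross(xt,yt)])).as_rotvec()
E
python3 - <<'E'
from h import *
for s in(1,-1):
    for phi,b in((F0,.1),(F0,0),((F0+F1)/2,0),(F1,0)):
        q=kinematics.ik(*hand(phi,tilt(phi),s,back=b)); print(s,None if q is None else np.round(q,2))
    for x in(-.30,-.13):
        q=kinematics.ik(*down((x,0,.06),s)); print(" d",None if q is None else np.round(q,2))
E
```

```text
1 [ 0.11  0.96  0.47  0.13  2.22 -2.88]
1 [ 0.12  0.92  0.79  0.12  1.94 -2.91]
1 [ 0.21  0.51  1.43  0.    1.21 -2.84]
1 [ 0.39  0.42  2.02 -0.8   0.33 -1.94]
 d [ 0.11  0.48  2.18  0.    0.48 -1.36]
 d [ 0.04  0.6   1.79  0.    0.76 -1.43]
-1 [0.11 0.96 0.47 0.13 2.22 0.26]
-1 [0.12 0.92 0.79 0.12 1.94 0.23]
-1 [ 0.21  0.51  1.43 -0.    1.21  0.31]
-1 [ 0.39  0.42  2.02 -0.8   0.33  1.2 ]
 d [ 0.11  0.48  2.18 -0.    0.48  1.78]
 d [ 0.04  0.6   1.79 -0.    0.76  1.71]
```

```bash
sed -i 's/a1=120/a1=114/' h.py
python3 - <<'E'
from h import *
p=r.read_state()["eef_pos"]
r.movel(np.array(p)+[0,0,.12],v=.3)
r.move_ptp(*hand(F0,tilt(F0),-1,back=.12))
fingers.gripper_to(.05)
P=hand(F0,tilt(F0),-1,back=0)
print(r.movel(P[0],P[1],v=.12,max_force=10))
fingers.gripper_to(.018,5)
s=r.read_state();print(s["clock"],s["width"],s["ft_force"],s["eef_pos"]-P[0])
c=np.hstack([cv2.resize(snapshot("top")[125:245,220:330],None,fx=3.4,fy=4,interpolation=2),cv2.resize(snapshot("side")[150:270,205:335],None,fx=3.2,fy=4,interpolation=2)])
cv2.imwrite("pics/grip.png",c)
E
```

```text
False
6.5167 0.018028062733611232 [-0.55691784 -0.23139539  0.24610797] [ 1.12536374e-05  1.94042272e-05 -2.51761085e-05]
```

View pics/grip.png

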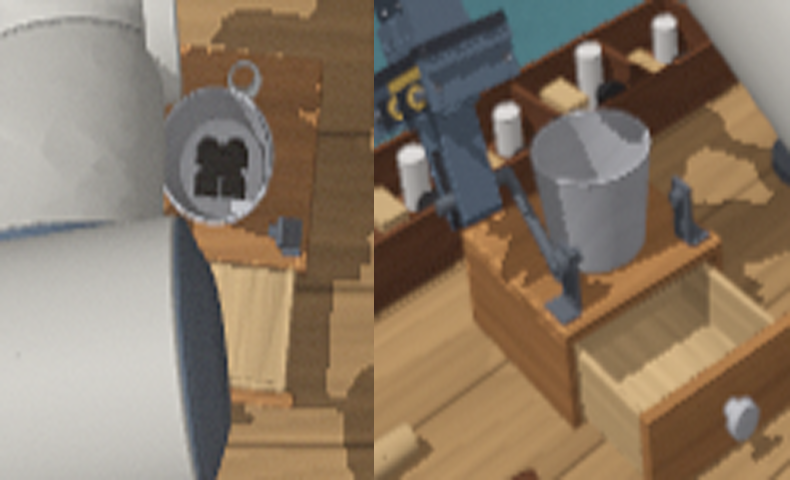

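The side view shows the fingers straddling the handle bar: its end sticks out at about (445,205) and the arm runs from (505,175) to (560,260). No contact force reads. I'll swing it over now.

```bash
cat >> h.py <<'E'
def swing(a,b,n,v=.07,f=30):
    for phi in np.linspace(a,b,n+1)[1:]:
        P=hand(phi,tilt(phi),-1); hit=r.movel(P[0],P[1],v=v,max_force=f)
        s=r.read_state(); print(round(np.degrees(phi)),hit,np.round(s["ft_force"],1),round(s["clock"],1))
        if hit: return phi
E
python3 - <<'E'
from h import *
swing(F0,F1,10)
r.wait(.3)
cv2.imwrite("pics/tip.png",cv2.resize(snapshot("side")[150:290,205:365],None,fx=4,fy=4,interpolation=2))
E
```

```text
45 False [-0.5  0.4 -1.2] 7.0
58 False [-0.5  0.3 -0.4] 7.4
71 False [-0.3  0.5 -0.3] 7.8
83 False [ 0.8 -0.5  0. ] 8.2
96 False [-0.2 -0.   1.2] 8.7
109 False [ 0.2  0.2 -0.1] 9.1
122 False [-0.2 -0.6  0.3] 9.5
135 False [ 0.3  0.2 -0.3] 9.9
148 False [-0.2 -0.1  0.3] 10.3
161 False [ 0.3 -0.5  0.6] 10.7
```

View pics/tip.png

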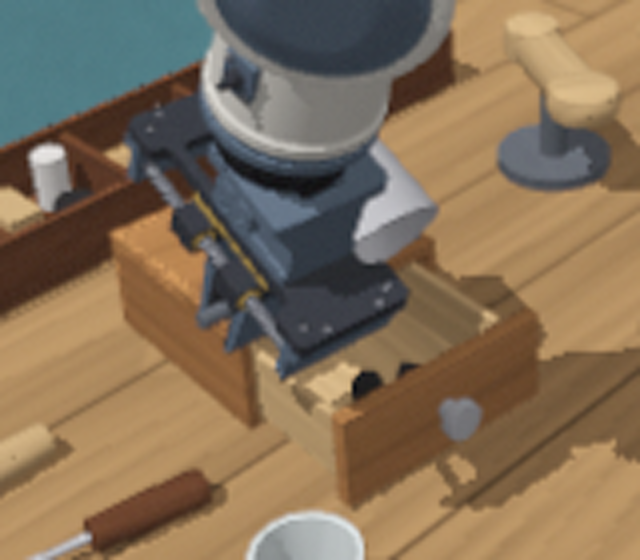

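The pot is tipped and blocks show in the drawer at about (365,383) and (405,370). I'll take up the last slack onto the stop, wait, then return it upright.

Run:
```python
from h import *
P=hand(F1,tilt(F1),-1,side=.010); print(r.movel(P[0],P[1],v=.02,max_force=14),np.round(r.read_state()["ft_force"],1))
r.wait(1.5)
swing(F1,F0,10)
P=hand(F0,tilt(F0),-1,side=-.010); print(r.movel(P[0],P[1],v=.02,max_force=14),np.round(r.read_state()["ft_force"],1))
P=hand(F0,tilt(F0),-1); r.movel(P[0],P[1],v=.02)
s=r.read_state();print(s["ft_force"])
fingers.gripper_to(.05)
P=hand(F0,tilt(F0),-1,back=.12); r.movel(P[0],P[1],v=.15)
r.move_ptp(*down((-.30,-.03,.35),-1))
fingers.gripper_to(.0)
r.move_j(r.read_state()["q"]+np.array([-.75,0,0,0,0,0]))
print(r.read_state()["clock"])
t,s=snapshot("top"),snapshot("side"); cv2.imwrite("pics/t1.png",t); cv2.imwrite("pics/s1.png",s)
cv2.imwrite("pics/up.png",np.hstack([cv2.resize(t[125:245,220:330],None,fx=3.6,fy=4,interpolation=2),cv2.resize(s[170:290,210:340],None,fx=3,fy=4,interpolation=2)]))
```

```text
False [ 8.5 -1.9  6. ]
148 False [-3.6 -0.2  0.5] 13.8
135 False [ 0.5  0.3 -0.6] 14.2
122 False [ 0.2  0.  -0.5] 14.6
109 False [-0.2  0.6 -0.4] 15.0
96 False [-0.   0.4 -0.7] 15.4
83 False [ 0.   1.7 -0.3] 15.8
71 False [ 0.1  0.3 -0.4] 16.2
58 False [ 0.2  0.9 -0.3] 16.6
45 False [ 0.5 -0.8 -0.4] 17.0
32 False [-0.8  0.1  0.2] 17.4
False [-5.7  1.3  9.7]
[-0.72441597  0.42648888  0.24243436]
23.825
```

View pics/up.png

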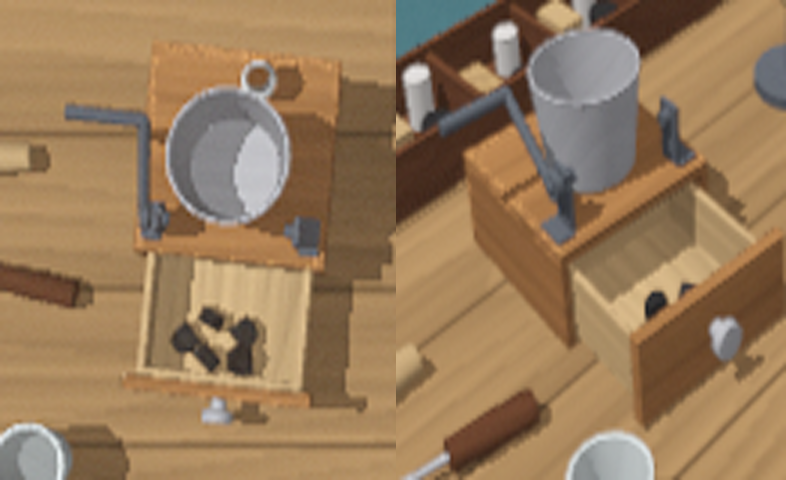

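The pot is empty and upright. Five dark blocks lie in the drawer at about (213,318), (186,338), (207,357), (243,333) and (240,357). I'll compare the pot with the first picture numerically, then shut the drawer.

Run:
```python
from h import *
a,b=cv2.imread("pics/top0.png"),cv2.imread("pics/t1.png"); c,d=cv2.imread("pics/side0.png"),cv2.imread("pics/s1.png")
for n,u,v,sl in(("top handle",a,b,np.s_[148:190,235:265]),("top drawer front",a,b,np.s_[214:232,252:310]),("side handle",c,d,np.s_[188:235,222:272]),("side rim",c,d,np.s_[176:188,252:294])):
    e=cv2.absdiff(u[sl],v[sl]).max(2); print(n,(e>40).sum(),e.size)
d0=.0942
r.move_ptp(*down((-.117-d0-.016-.05,0,.20),-1))
P=down((-.117-d0-.016-.05,0,.058),-1); print(r.movel(P[0],P[1],v=.12,max_force=8))
P=down((-.117-.016+.012,0,.058),-1); hit=r.movel(P[0],P[1],v=.06,max_force=18)
s=r.read_state(); x=Rz.T@(s["eef_pos"]-np.append(pose[:2],0)); print(hit,x,s["ft_force"],s["width"],s["clock"])
```

```text
top handle 0 1260
top drawer front 82 1044
side handle 0 2350
side rim 0 504
False
True [-1.34540897e-01 -8.19132568e-05  5.75404075e-02] [ 0.12078286 -0.11950536  0.37845894] 0.00030893529047521824 28.6083
```

Run:
```python
from h import *
def st():
    s=r.read_state(); print((Rz.T@(s["eef_pos"]-np.append(pose[:2],0))).round(4),s["ft_force"].round(1),s["clock"])
P=down((-.133+.012,0,.058),-1); print(r.movel(P[0],P[1],v=.03,max_force=25)); st()
r.wait(.2); st()
P=down((-.20,0,.058),-1); r.movel(P[0],P[1],v=.1)
P=down((-.20,0,.30),-1); r.movel(P[0],P[1],v=.2)
r.move_j(r.read_state()["q"]+np.array([-.75,0,0,0,0,0])); st()
t,s=snapshot("top"),snapshot("side"); cv2.imwrite("pics/t2.png",t); cv2.imwrite("pics/s2.png",s)
cv2.imwrite("pics/shut.png",np.hstack([cv2.resize(t[125:245,170:330],None,fx=2.5,fy=4,interpolation=2),cv2.resize(s[170:290,210:340],None,fx=3,fy=4,interpolation=2)]))
a,c=cv2.imread("pics/t1.png"),cv2.imread("pics/s1.png")
for n,u,v,sl in(("top handle",a,t,np.s_[148:185,235:265]),("left items top",a,t,np.s_[140:255,140:245]),("side handle",c,s,np.s_[188:235,222:272])):
    print(n,(cv2.absdiff(u[sl],v[sl]).max(2)>40).sum())
```

```text
True
[-0.1345 -0.0002  0.0571] [ 0.6 -0.   0.2] 28.875
[-0.1346 -0.0002  0.057 ] [ 0.7 -0.2  0.3] 29.075
[-0.2267 -0.3277  0.299 ] [-0.1 -0.1 -0.2] 32.4833
top handle 0
left items top 0
side handle 6
```

View pics/shut.png

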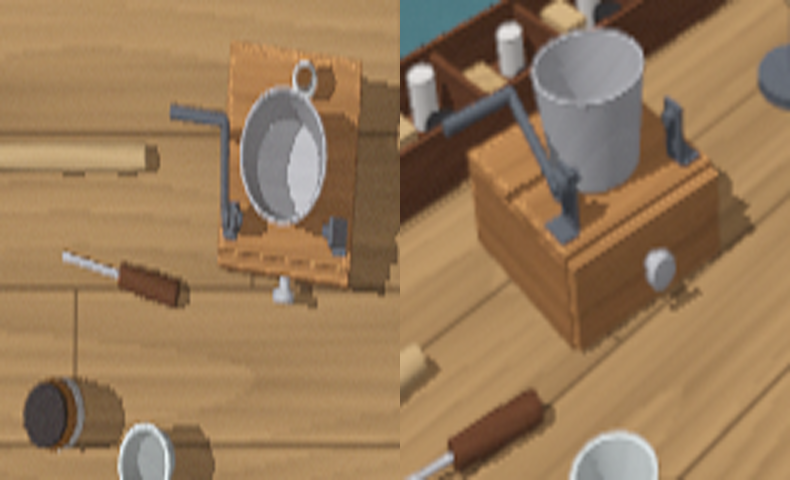

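The drawer front sits against the box, with the knob at top-view (284,290). A second push stopped hard at the same spot. The pot is upright and empty, and the bystanders haven't moved.

```bash
python3 -c "
from bench import r
r.hand_in()"
```

```text
the job is handed in; nothing more can be done
```

The job is done and handed in, with the robot clock at about 32.5 s of the 72 s allowed. I swung the pot by its handle to the forward stop, waited 1.5 s, and stood it upright again with the drawer still out. I then pushed the drawer shut by its knob.

**Blocks:** before I shut the drawer, the top view showed all five in it and the pot empty. They can't be seen now that it is shut.

**Pot:** after it was stood up again, the handle and rim regions matched the first pictures with no differing pixels. After the drawer push, the top view was unchanged, and 6 pixels near the handle in the side view differed. I put that down to noise or shadow.

**Drawer:** two pushes stopped hard at the same place, about 1.5 mm short of where I calculated the shut position. That is within my error in locating the box, and both views show the front flush against it.

**Other things:** the region with the cup, awl, jar and hammer handle was unchanged between the pictures before and after the drawer push, and the spool is still in place. I didn't run a pixel check on the items to the right of the box. The arm only passed over those at height.

**Disagreement:** the final pushes at both of the pot's tilt stops ended at about 10–11 N, without reaching the 14 N limit I had set. I put this down to the lightly squeezed fingers giving way.

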